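# Zero the pressure transmitter with the stylus

### The job

Two white transmitters stand on the reactor bench. Take the stylus out of its aluminium rest and use its tip to press the recessed button of the round transmitter (the one with the needle dial) fully home for a moment; do not press it with the fingers and leave the square transmitter's button alone. Then put the stylus back in its rest, upright with its guard disc sitting on the block, and let go.

Things in the scene. Friction and masses are not known exactly. Their poses are not given: they have to be found in the camera images.
- stylus_grip (a point): handle centre of the loose stylus (130 mm, 0.12 kg), which stands point down in its rest: upright black round handle 22 mm across, 64 mm long; under it a steel guard disc 44 mm across, 6 mm thick; under that a steel shaft 8 mm across, 60 mm long, blunt tip. z points from tip to handle end. Below this point: disc's underside 38 mm, tip 98 mm; handle's end 32 mm above. Yaw does not matter
- rest_hole (a point): centre of the hole's mouth in the top of the stylus rest, a fixed aluminium block 80 x 80 mm, 70 mm high, with an upright through hole 30 mm across. z points up. The stylus hangs in it by its guard disc, which lies on the top face; its handle centre is then 38 mm above this point
- drum_button_face (a point): top centre of the round black button (27 mm across, facing up, z up) of the round transmitter, a fixed white drum 120 mm across, 40 mm high, with a needle dial on top. The button lies in a steel collar (30 mm inside, 42 outside) whose rim is 62 mm above the table, 14 mm above the unpressed button. The point moves with the button. Drum axis: 29 mm along this frame's x, dial beyond
- drum_button (a joint): travel of the round transmitter's button: 0 out, 0.006 m fully pressed. A spring pushes it back; it starts to move at 2 N and is fully down at 5 N
- square_button (a joint): travel of the same kind of button on the other transmitter, a fixed white box 116 x 96 mm and 40 mm high with a dark rectangular display; to be left alone. 0 out, 0.006 m fully pressed

How it is judged:
On the way:
1. the round transmitter's button is pressed home with the stylus (value of joint drum_button above 0.0045 m and contact force between stylus and drum_button above 1 N), for 0.1 s.
At the end, for the whole second after the job is handed in: the stylus stands in its rest again, its handle centre within 18 mm of the hole's axis and 32 to 44 mm above the block, upright within 8 degrees, and the round transmitter's button is out again (under 1.5 mm) (horizontal distance between stylus_grip and rest_hole below 0.018 m and z of stylus_grip in the frame of rest_hole between 0.032 and 0.044 m and angle between stylus_grip's own z axis and vertical below 0.15 rad and value of joint drum_button below 0.0015 m); the robot touches nothing.
It fails at once if the square transmitter's button is pressed (over 3 mm) (value of joint square_button above 0.003 m).
It fails at once if the fingers touch the round transmitter's button (contact force between the fingers and drum_button above 0.5 N).
It also fails if it takes over 48 s, if anything falls off the work surface, if the arm or the gripper's body presses on something with over 40 N, if the wrist force passes 120 N, or if a joint passes its speed limit or range.

### The arm

A 6-joint arm with a two-finger parallel gripper is mounted at the origin on the work surface. World frame = base frame: x ahead of the robot, y to its left, z up, the work surface at z = 0. Lengths are in m, angles in rad, forces in N, time in s.
With the tool pointing down it reaches from about 0.3 to 0.775 m from the base axis. Payload 14.6 kg.
Tool frame: the origin (TCP) lies midway between the tips of the shut fingers; the grasp point (between the pads) lies 19 mm behind it (ctrl.grip_depth is the distance from the TCP to the grasp point, in m); z points along the fingers, x is the direction in which the jaws open and shut, and the axes are right-handed (so a half turn about z gives the same grasp; the last joint's range is limited). The gripper opens to 94 mm and grips with 3 to 60 N. Pads are 16 mm wide; open, the fingers measure 119 mm over their backs; the gripper's body (75 mm by 177 mm) begins 78 mm behind the grasp point.
Start: joints at [1.264, 0.3, 1.521, -0, 1.321, -0.067], TCP at [0.131, 0.534, 0.205] pointing down, gripper open.
Joint ranges: [-3.03, 3.03], [-0.79, 2.21], [0.23, 2.52], [-1.04, 4.18], [0, 3.07], [-2.55, 2.55]. Speed limits (rad/s): [2.22, 2.22, 2.57, 3.14, 3.14, 3.14].

### API

Orientations are given as [roll, pitch, yaw] about the fixed x, y, z axes, in that order (R = Rz(yaw) Ry(pitch) Rx(roll)).
In Python, from station import ctrl gives the robot as it stands.
- The arm moves only by the tool play_rows, never from a script. Its argument "steps" is a list that holds one entry, the list of rows, each a list of 7 numbers: the shift along the tool's x, y, z in cm, then the turn, a rotation vector about the tool's x, y, z in rad, then the opening, from 0 (shut) to 1 (fully open). In form: [[[x, y, z, ax, ay, az, hand], ...]]. A call has 1 to 20 rows; each row is the pose to reach, as a shift and turn from the pose measured when the call began, along the tool's axes at that moment; what a row does not reach only later rows make up. A row lasts 1/12 s, in which the tool goes at most 41.7 mm and 7.16 degrees, less where a joint would pass 70% of its speed; a pose out of reach is approached as far as the arm can. A call with a gripper value outside its range is refused whole. The fingers move at their own pace and stop on an object; "force" is the grip in N (left out, the last holds). Time passes only in rows, so rows that repeat a pose let the fingers close. It gives the time, the measured TCP pose, the force and the opening at its end, in the units of the state.
- ctrl.get_obs(): the state, without advancing time (a new reading comes with each control period).
- ctrl.camera(name): name is "scene" or "side" or "wrist"; returns a dict with "frame" (400x640x3 uint8, blue, green, red), "fovy" (degrees; the focal length in pixels is half the picture's height over the tangent of half this angle, whatever the lens; pixels are square), "cx", "cy" (the principal point, pixels), "world_to_cam" (4x4, takes a point from world to camera coordinates). Camera axes: x right, y up, looking along -z (the intrinsics and any distortion apply to the point x, -y, -z); pixel columns grow to the right and rows downward; lengths in m; the calibration is good to about 2 mm. A picture is of the moment at which its call begins. There is no depth.
- ctrl.hand_in(): hands the job in, once; it reports no verdict.
The state is a dict: "time_s": time; "qpos": joint angles; "joint_vel": joint speeds; "tau": joint torques, N m; "ee_pos": TCP position; "eef_rot": TCP orientation; "force": force on the tool from outside, world axes, zero at the start; "moment": the same for the moment, N m; "grip_width": finger opening in m.
Only numpy, scipy, OpenCV 4.12 (cv2) and the standard library are available. Lean on these libraries where they do the work, as an engineer would, in place of code of your own. Each camera call takes 0.05 s, during which the arm holds its last target. There are 200 camera calls.

## Working session

There is one attempt and no reset: what is moved stays moved. The work goes in short steps, Python scripts to look and compute and a tool call to move; the robot and the scene stay as the last step left them, time stands still between calls to the robot, and variables do not carry over. Pictures are saved under pics/ and viewed, about 8 in all and at most 12, crops included, and the job is handed in when it is done.

Besides the shell and the picture viewer there is one more tool, called after "Request:" in YAML: its name, and indented under it one key for each argument. play_rows: Moves the arm, as the interface text tells. Its arguments: {"type":"object","properties":{"steps":{"type":"array"},"force":{"type":"number"}},"required":["steps"]}

```bash
mkdir -p pics
cat > h.py <<'E'
import numpy as np, cv2
from station import ctrl
def save(n,f,crop=None,s=1):
    c=ctrl.camera(n); im=c["frame"]
    if crop: x,y,w,h=crop; im=im[y:y+h,x:x+w]
    cv2.imwrite(f"pics/{f}.png",cv2.resize(im,None,fx=s,fy=s,interpolation=cv2.INTER_CUBIC)); return c
def ray(c,u,v):
    f=200/np.tan(np.radians(c["fovy"])/2); T=np.array(c["world_to_cam"]); R=T[:3,:3]
    d=R.T@np.array([(u-c["cx"])/f,-(v-c["cy"])/f,-1]); return -R.T@T[:3,3], d
def atz(c,u,v,z):
    o,d=ray(c,u,v); return o+d*(z-o[2])/d[2]
def proj(c,p):
    f=200/np.tan(np.radians(c["fovy"])/2); q=np.array(c["world_to_cam"])@np.r_[p,1]
    return c["cx"]+f*q[0]/-q[2], c["cy"]-f*q[1]/-q[2]
E
python3 - <<'E'
from h import *
for n in("scene","side","wrist"):
    c=save(n,n+"0"); print(n,c.keys(),c["fovy"],c["cx"],c["cy"],np.round(ray(c,c["cx"],c["cy"]),3).tolist())
print(ctrl.get_obs())
E
```

```text
scene dict_keys(['frame', 'fovy', 'cx', 'cy', 'world_to_cam']) 51.4338745022915 314.1922893832473 197.44437005657792 [[1.281, 0.146, 0.715], [-0.775, -0.161, -0.611]]
side dict_keys(['frame', 'fovy', 'cx', 'cy', 'world_to_cam']) 57.69778942903167 319.8933024822045 199.72572994360303 [[0.331, -0.506, 0.687], [0.221, 0.641, -0.735]]
wrist dict_keys(['frame', 'fovy', 'cx', 'cy', 'world_to_cam']) 63.319773028682924 320.47174699781283 200.04227627523954 [[0.052, 0.554, 0.385], [0.271, -0.067, -0.96]]
{'time_s': 0.15, 'qpos': array([ 1.26439412e+00,  3.00342622e-01,  1.52145441e+00,  1.60185884e-05,
        1.32067630e+00, -6.66071163e-02]), 'joint_vel': array([ 4.53882531e-04, -1.29881203e-03, -3.50103359e-03,  4.50634290e-04,
        1.54694496e-05,  4.95376879e-04]), 'tau': array([-1.65147481e-03, -5.31963444e+01, -3.52822459e+01,  7.07407901e-02,
        2.36021332e-02, -1.01048263e-04]), 'ee_pos': array([0.13056873, 0.53406984, 0.20501039]), 'eef_rot': array([-3.14151856e+00,  8.77689963e-04,  1.33099730e+00]), 'force': array([ 0.49897824,  0.10469603, -0.26373707]), 'moment': array([-0.00487435,  0.01480925, -0.01776076]), 'grip_width': 0.09439384207212012}
```

View pics/scene0.png

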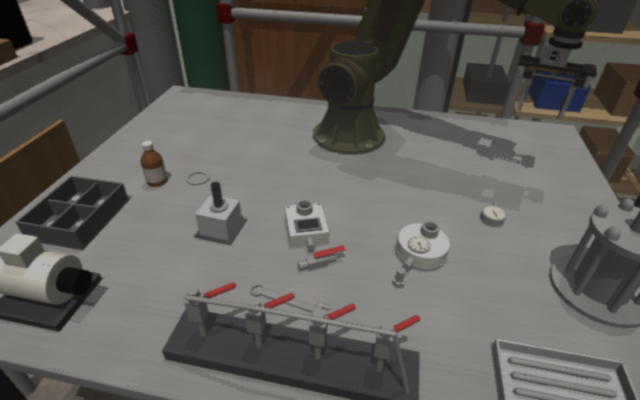

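View pics/side0.png

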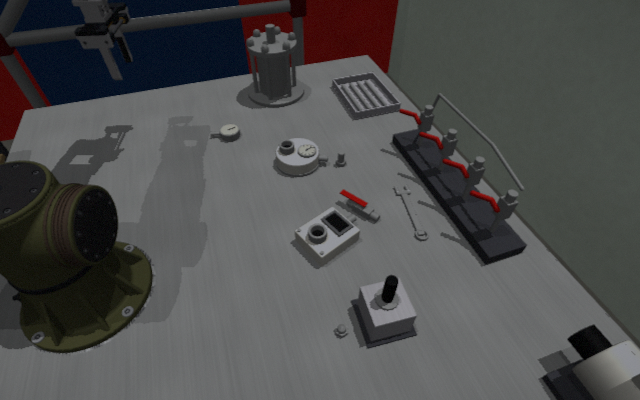

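The scene view shows the rest with the stylus at about (218,210), the square transmitter at (306,222) and the drum at (424,243). In the side view they are at (388,305), (328,235) and (298,155). I'll enlarge these regions.

Run:
```python
from h import *
a=cv2.imread("pics/scene0.png");b=cv2.imread("pics/side0.png")
def cr(i,x,y): return cv2.resize(i[y:y+72,x:x+98],(392*1,288),interpolation=cv2.INTER_CUBIC)
r=np.vstack([np.hstack([cr(a,175,175),cr(a,380,205)]),np.hstack([cr(b,340,268),cr(b,250,125)])])
cv2.imwrite("pics/comp.png",cv2.convertScaleAbs(r,alpha=1.3))
```

```text
(no output)
```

View pics/comp.png

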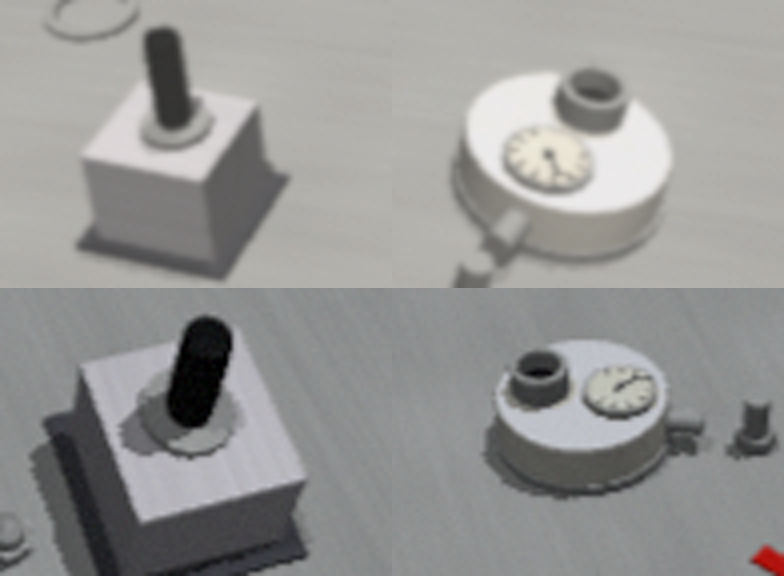

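Run:
```python
from h import *
a=ctrl.camera("scene");b=ctrl.camera("side")
def A(x,y): return 175+x/4,175+y/4
def B(x,y): return 340+x/4,268+(y-288)/4
P=[("hend",A(160,33),B(209,332),.14),("disc",A(177,118),B(189,408),.076),("collar",(430.25,226),(287.25,144.75),.062),
("drumtop",(380+(568-392)/4,205+142/4),(250+(583-392)/4,125+(394-288)/4),.04)]
for n,p,q,z in P:
    print(n,atz(a,*p,z).round(4),atz(b,*q,z).round(4))
    o1,d1=ray(a,*p);o2,d2=ray(b,*q)
    t=np.linalg.lstsq(np.c_[d1,-d2],o2-o1,rcond=None)[0];print("   tri",((o1+d1*t[0]+o2+d2*t[1])/2).round(4))
for c in [(145,82),(262,105),(204,181),(82,157)]: print(atz(a,*A(*c),.07).round(4))
for c in [(80,365),(232,322),(303,480),(142,520)]: print(atz(b,*B(*c),.07).round(4))
```

```text
hend [ 0.5495 -0.2453  0.14  ] [ 0.5532 -0.2428  0.14  ]
   tri [ 0.5523 -0.2438  0.1422]
disc [ 0.5495 -0.2435  0.076 ] [ 0.5526 -0.2446  0.076 ]
   tri [ 0.5516 -0.2439  0.077 ]
collar [0.5    0.2662 0.062 ] [0.5017 0.2614 0.062 ]
   tri [0.5014 0.2649 0.0613]
drumtop [0.5296 0.2554 0.04  ] [0.5272 0.2505 0.04  ]
   tri [0.5278 0.2551 0.0373]
[ 0.5127 -0.2812  0.07  ]
[ 0.5187 -0.2004  0.07  ]
[ 0.5951 -0.2086  0.07  ]
[ 0.5904 -0.2883  0.07  ]
[ 0.5158 -0.2053  0.07  ]
[ 0.5946 -0.2077  0.07  ]
[ 0.5874 -0.2903  0.07  ]
[ 0.5116 -0.2837  0.07  ]
```

Both views agree to within a few mm: stylus at (0.552,-0.244) and button at (0.501,0.264). Next I work out the tool-axis shift to hover over the stylus.

```bash
cat >> h.py <<'E'
from scipy.spatial.transform import Rotation as Ro
def delta(p,yaw=None):
    o=ctrl.get_obs(); R=Ro.from_euler("xyz",o["eef_rot"])
    T=Ro.from_euler("xyz",[np.pi,0,o["eef_rot"][2] if yaw is None else yaw])
    print("t",round(o["time_s"],2),"pos",o["ee_pos"].round(4),"rpy",o["eef_rot"].round(3),"F",o["force"].round(1),"w",round(o["grip_width"],4))
    print("shift cm",(R.inv().apply(np.array(p)-o["ee_pos"])*100).round(2),"turn",(R.inv()*T).as_rotvec().round(4))
E
python3 -c "
from h import *
delta([.552,-.244,.205])"
```

```text
t 0.25 pos [0.1306 0.5342 0.2052] rpy [3.142e+00 1.000e-03 1.331e+00] F [-0.4  0.5 -0.1] w 0.094
shift cm [-6.558e+01  5.941e+01  5.000e-02] turn [0.     0.0005 0.    ]
```

Request:
play_rows:
  steps:
    - [[-65.6, 59.4, 0, 0, 0, 0, 1], [-65.6, 59.4, 0, 0, 0, 0, 1], [-65.6, 59.4, 0, 0, 0, 0, 1], [-65.6, 59.4, 0, 0, 0, 0, 1], [-65.6, 59.4, 0, 0, 0, 0, 1], [-65.6, 59.4, 0, 0, 0, 0, 1], [-65.6, 59.4, 0, 0, 0, 0, 1], [-65.6, 59.4, 0, 0, 0, 0, 1], [-65.6, 59.4, 0, 0, 0, 0, 1], [-65.6, 59.4, 0, 0, 0, 0, 1], [-65.6, 59.4, 0, 0, 0, 0, 1], [-65.6, 59.4, 0, 0, 0, 0, 1], [-65.6, 59.4, 0, 0, 0, 0, 1], [-65.6, 59.4, 0, 0, 0, 0, 1], [-65.6, 59.4, 0, 0, 0, 0, 1], [-65.6, 59.4, 0, 0, 0, 0, 1], [-65.6, 59.4, 0, 0, 0, 0, 1], [-65.6, 59.4, 0, 0, 0, 0, 1], [-65.6, 59.4, 0, 0, 0, 0, 1], [-65.6, 59.4, 0, 0, 0, 0, 1]]

```text
time_s: 1.92
ee_pos: [0.5277, -0.2008, 0.2053]
eef_rot: [-3.141, 0.0, 1.331]
force: [0.4, 0.8, 1.0]
grip_width: 0.094
```

```bash
python3 -c "
from h import *
delta([.552,-.244,.205])"
```

```text
t 1.92 pos [ 0.5277 -0.2008  0.2053] rpy [-3.141  0.     1.331] F [0.4 0.8 1. ] w 0.094
shift cm [-3.62  3.39  0.03] turn [-0.0001  0.0005 -0.    ]
```

Request:
play_rows:
  steps:
    - [[-3.6, 3.4, 0, 0, 0, 0, 1], [-3.6, 3.4, 0, 0, 0, 0, 1], [-3.6, 3.4, 0, 0, 0, 0, 1], [-3.6, 3.4, 0, 0, 0, 0, 1]]

```text
time_s: 2.25
ee_pos: [0.5518, -0.2435, 0.2047]
eef_rot: [-3.14, 0.0, 1.33]
force: [0.1, 0.5, -0.8]
grip_width: 0.0941
```

```bash
python3 -c "
from h import *
delta([.552,-.244,.096])
c=save('wrist','w1'); print(proj(c,[.552,-.244,.14]),proj(c,[.552,-.244,.076]),proj(c,[.553,-.246,.07]))"
```

```text
t 2.25 pos [ 0.5518 -0.2435  0.2047] rpy [-3.14  0.    1.33] F [ 0.1  0.5 -0.8] w 0.0941
shift cm [-0.04  0.04 10.87] turn [-0.0012  0.     -0.    ]
(np.float64(319.9012378698305), np.float64(212.73129171942668)) (np.float64(320.0282805933523), np.float64(192.18113448275793)) (np.float64(318.3381022680115), np.float64(192.0514858752286))
```

View pics/w1.png

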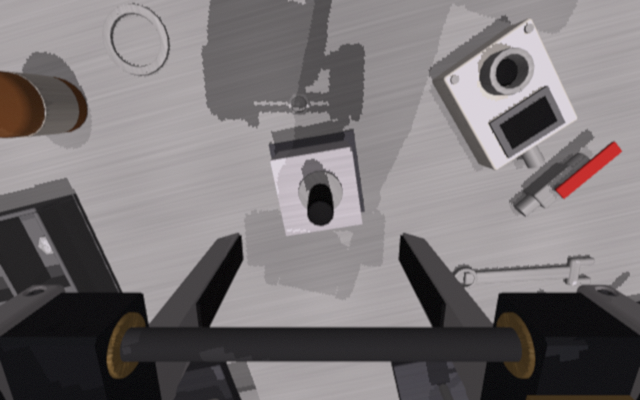

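The handle end is at (320,212), which matches its projection to under 1 px, and the block centre is near (318,190). Descending and gripping.

Request:
play_rows:
  steps:
    - [[0, 0, 3, 0, 0, 0, 1], [0, 0, 6, 0, 0, 0, 1], [0, 0, 9, 0, 0, 0, 1], [0, 0, 10.9, 0, 0, 0, 1], [0, 0, 10.9, 0, 0, 0, 1], [0, 0, 10.9, 0, 0, 0, 1], [0, 0, 10.9, 0, 0, 0, 0], [0, 0, 10.9, 0, 0, 0, 0], [0, 0, 10.9, 0, 0, 0, 0], [0, 0, 10.9, 0, 0, 0, 0], [0, 0, 10.9, 0, 0, 0, 0], [0, 0, 10.9, 0, 0, 0, 0], [0, 0, 10.9, 0, 0, 0, 0], [0, 0, 10.9, 0, 0, 0, 0], [0, 0, 10.9, 0, 0, 0, 0], [0, 0, 10.9, 0, 0, 0, 0], [0, 0, 10.9, 0, 0, 0, 0]]
  force: 35

```text
time_s: 3.72
ee_pos: [0.5517, -0.2429, 0.0962]
eef_rot: [-3.141, 0.0, 1.331]
force: [0.7, -0.8, -0.1]
grip_width: 0.0242
```

Request:
play_rows:
  steps:
    - [[0, 0, 0, 0, 0, 0, 0], [0, 0, 0, 0, 0, 0, 0], [0, 0, 0, 0, 0, 0, 0], [0, 0, 0, 0, 0, 0, 0]]

```text
time_s: 4.05
ee_pos: [0.5517, -0.2429, 0.0962]
eef_rot: [-3.141, 0.0, 1.331]
force: [-0.2, -0.5, -0.3]
grip_width: 0.0218
```

Request:
play_rows:
  steps:
    - [[0, 0, -2, 0, 0, 0, 0], [0, 0, -4, 0, 0, 0, 0], [0, 0, -7, 0, 0, 0, 0], [0, 0, -10, 0, 0, 0, 0], [0, 0, -12, 0, 0, 0, 0], [0, 0, -12, 0, 0, 0, 0], [0, 0, -12, 0, 0, 0, 0]]

```text
time_s: 4.63
ee_pos: [0.5519, -0.243, 0.2164]
eef_rot: [3.141, 0.0, 1.331]
force: [0.3, -0.4, -2.7]
grip_width: 0.0218
```

Run:
```python
from h import *
delta([.501,.2645,.216])
c=save("side","s1"); a=save("scene","a1")
o=ctrl.get_obs()["ee_pos"]
for dz in (.044,-.020,-.086):  # handle end, disc top, tip rel. TCP
    p=o+[0,0,dz]; print(np.round(proj(c,p),1),np.round(proj(a,p),1))
u=proj(c,o); v=proj(a,o)
def cr(n,u): 
    i=cv2.imread(f"pics/{n}.png"); x=int(u[0])-48;y=int(u[1])-60; print(n,x,y); return cv2.resize(i[y:y+144,x:x+96],None,fx=4,fy=4,interpolation=cv2.INTER_CUBIC)
cv2.imwrite("pics/l.png",cv2.convertScaleAbs(np.hstack([cr("s1",u),cr("a1",v)]),alpha=1.4))
```

```text
t 4.63 pos [ 0.5519 -0.243   0.2164] rpy [3.141 0.    1.331] F [ 0.3 -0.4 -2.7] w 0.0218
shift cm [ 4.809e+01 -1.700e+01  2.000e-02] turn [0.0005 0.0004 0.    ]
[403.  237.5] [208.4 139.8]
[396.2 261.6] [212.5 164.4]
[390.2 282.7] [216.4 187.8]
s1 350 194
a1 163 96
```

View pics/l.png

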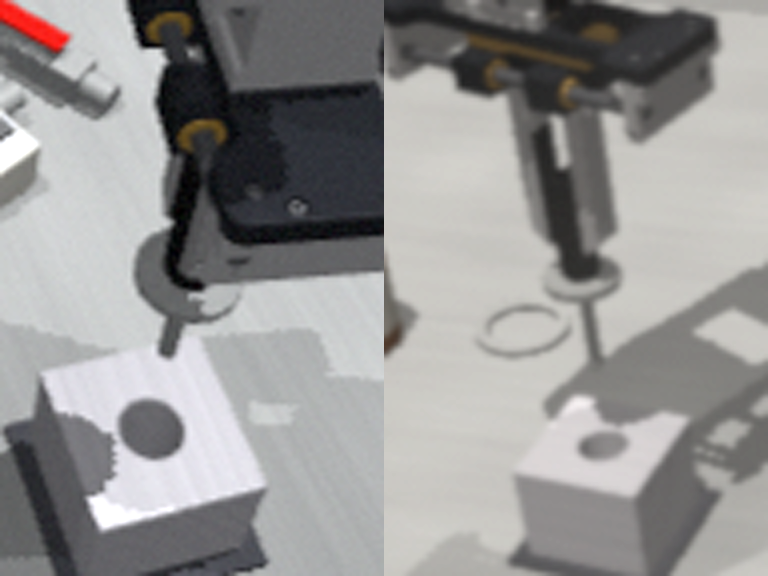

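The stylus is held straight, with tips at side (170,353) and scene (597,362) in the crops, close to the predictions. The hole is visible at side (152,429) and scene (603,446). I'll triangulate both.

Run:
```python
from h import *
a=ctrl.camera("scene");b=ctrl.camera("side")
for p,q,z in [((217.75,207.5),(388,301.25),.07),((216.25,186),(392.7,282),.1304)]:
    print(atz(a,*p,z).round(4),atz(b,*q,z).round(4))
```

```text
[ 0.5545 -0.2462  0.07  ] [ 0.5532 -0.2484  0.07  ]
[ 0.5472 -0.2445  0.1304] [ 0.5552 -0.2437  0.1304]
```

Request:
play_rows:
  steps:
    - [[48.1, -17, 0, 0, 0, 0, 0], [48.1, -17, 0, 0, 0, 0, 0], [48.1, -17, 0, 0, 0, 0, 0], [48.1, -17, 0, 0, 0, 0, 0], [48.1, -17, 0, 0, 0, 0, 0], [48.1, -17, 0, 0, 0, 0, 0], [48.1, -17, 0, 0, 0, 0, 0], [48.1, -17, 0, 0, 0, 0, 0], [48.1, -17, 0, 0, 0, 0, 0], [48.1, -17, 0, 0, 0, 0, 0], [48.1, -17, 0, 0, 0, 0, 0], [48.1, -17, 0, 0, 0, 0, 0], [48.1, -17, 0, 0, 0, 0, 0], [48.1, -17, 0, 0, 0, 0, 0], [48.1, -17, 0, 0, 0, 0, 0], [48.1, -17, 0, 0, 0, 0, 0]]

```text
time_s: 6.17
ee_pos: [0.5006, 0.2637, 0.2148]
eef_rot: [-3.138, 0.0, 1.33]
force: [0.4, 0.0, -0.3]
grip_width: 0.0213
```

Run:
```python
from h import *
delta([.501,.2645,.216])
c=save("side","s2"); a=save("scene","a2"); w=save("wrist","w2")
o=ctrl.get_obs()["ee_pos"]
for k,cc in (("side",c),("scene",a),("wrist",w)): print(k,np.round(proj(cc,o+[0,0,-.086]),1),np.round(proj(cc,[.501,.2645,.062]),1))
def cr(n,u): 
    i=cv2.imread(f"pics/{n}.png"); x=int(u[0])-48;y=int(u[1])-50; print(n,x,y); return cv2.resize(i[y:y+100,x:x+96],None,fx=4,fy=4,interpolation=cv2.INTER_CUBIC)
cv2.imwrite("pics/l2.png",cv2.convertScaleAbs(np.hstack([cr("s2",proj(c,[.501,.2645,.082])),cr("a2",proj(a,[.501,.2645,.082]))]),alpha=1.4))
```

```text
t 6.17 pos [0.5006 0.2637 0.2148] rpy [-3.138  0.     1.33 ] F [ 0.4  0.  -0.3] w 0.0213
shift cm [ 0.08  0.02 -0.12] turn [-0.0038  0.0003 -0.    ]
side [285.  123.8] [286.7 144.1]
scene [434.5 203.9] [429.5 226.2]
wrist [320.5 204.8] [321.3 186.3]
s2 238 88
a2 383 169
```

View pics/l2.png

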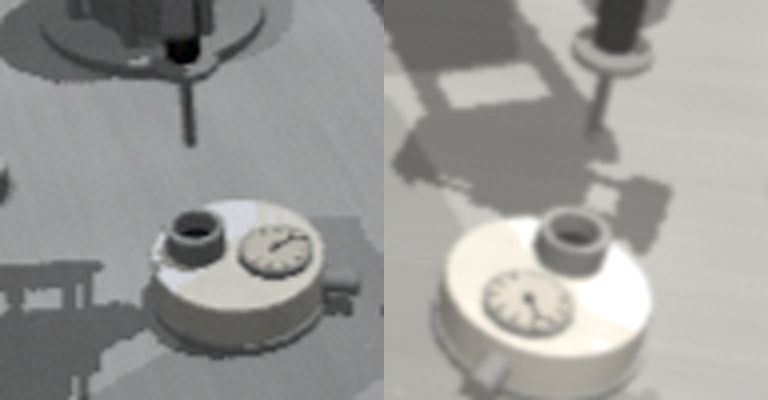

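View pics/w2.png

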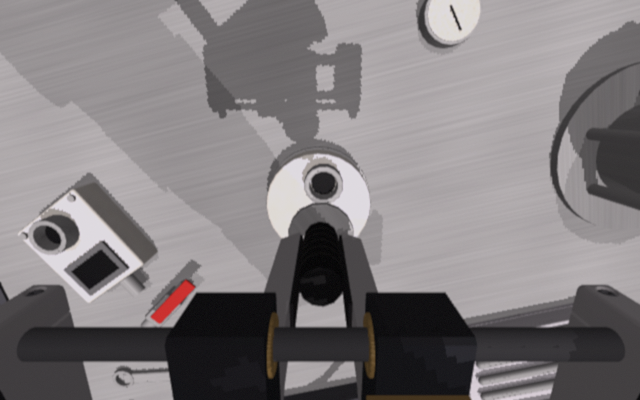

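Both transmitters are clear of the stylus. Tips in the crops are at side (190,145) and scene (593,137), within 1 px of predicted. The collar centre is at wrist (323,183), side (195,225) and scene (574,230).

Run:
```python
from h import *
w=ctrl.camera("wrist");a=ctrl.camera("scene");b=ctrl.camera("side")
print(atz(w,323,183,.062),atz(a,383+190/4,169+230/4,.062),atz(b,238+195/4,88+224/4,.062))
delta([.501,.2650,.145])
```

```text
[0.49798581 0.2672264  0.062     ] [0.50172392 0.26672264 0.062     ] [0.50122496 0.26500235 0.062     ]
t 6.47 pos [0.5007 0.2643 0.2154] rpy [-3.138e+00 -1.000e-03  1.330e+00] F [-0.1 -0.4 -0.3] w 0.0215
shift cm [0.08 0.04 7.04] turn [-0.0031 -0.0005  0.    ]
```

Request:
play_rows:
  steps:
    - [[0.16, -0.05, 0, 0, 0, 0, 0], [0.16, -0.05, 2, 0, 0, 0, 0], [0.16, -0.05, 4, 0, 0, 0, 0], [0.16, -0.05, 6, 0, 0, 0, 0], [0.16, -0.05, 7, 0, 0, 0, 0], [0.16, -0.05, 7.5, 0, 0, 0, 0], [0.16, -0.05, 7.8, 0, 0, 0, 0], [0.16, -0.05, 7.8, 0, 0, 0, 0]]

```text
time_s: 7.13
ee_pos: [0.5005, 0.2661, 0.1376]
eef_rot: [-3.139, -0.001, 1.33]
force: [0.7, -0.7, -1.1]
grip_width: 0.0219
```

Request:
play_rows:
  steps:
    - [[0, 0, 0.2, 0, 0, 0, 0], [0, 0, 0.4, 0, 0, 0, 0], [0, 0, 0.6, 0, 0, 0, 0], [0, 0, 0.7, 0, 0, 0, 0], [0, 0, 0.8, 0, 0, 0, 0], [0, 0, 0.85, 0, 0, 0, 0], [0, 0, 0.9, 0, 0, 0, 0], [0, 0, 0.9, 0, 0, 0, 0], [0, 0, 0.9, 0, 0, 0, 0]]

```text
time_s: 7.88
ee_pos: [0.5007, 0.2662, 0.1289]
eef_rot: [-3.139, -0.001, 1.33]
force: [0.9, 1.1, 3.0]
grip_width: 0.0217
```

Net force is about 4 N, so the button is partly down. Pressing a little further, to its stop.

Request:
play_rows:
  steps:
    - [[0, 0, 0.1, 0, 0, 0, 0], [0, 0, 0.15, 0, 0, 0, 0], [0, 0, 0.2, 0, 0, 0, 0], [0, 0, 0.2, 0, 0, 0, 0], [0, 0, 0.2, 0, 0, 0, 0], [0, 0, 0.2, 0, 0, 0, 0]]

```text
time_s: 8.38
ee_pos: [0.501, 0.2663, 0.1277]
eef_rot: [-3.14, -0.002, 1.33]
force: [-0.7, -0.9, 9.0]
grip_width: 0.0214
```

At 9–10 N the tool stopped short of its target, so the button is bottomed and was held there. Lifting out.

Request:
play_rows:
  steps:
    - [[0, 0, -1, 0, 0, 0, 0], [0, 0, -3, 0, 0, 0, 0], [0, 0, -6, 0, 0, 0, 0], [0, 0, -9, 0, 0, 0, 0], [0, 0, -9, 0, 0, 0, 0], [0, 0, -9, 0, 0, 0, 0]]

```text
time_s: 8.88
ee_pos: [0.5012, 0.2662, 0.2187]
eef_rot: [-3.141, -0.003, 1.33]
force: [-0.9, -0.3, -2.0]
grip_width: 0.0216
```

```bash
python3 -c "
from h import *
delta([.553,-.246,.217],1.331)"
```

```text
t 8.88 pos [0.5012 0.2662 0.2187] rpy [-3.141e+00 -3.000e-03  1.330e+00] F [-0.9 -0.3 -2. ] w 0.0216
shift cm [-4.850e+01  1.725e+01  4.000e-02] turn [-0.0001 -0.0028 -0.001 ]
```

Request:
play_rows:
  steps:
    - [[-48.5, 17.2, 0, 0, 0, 0, 0], [-48.5, 17.2, 0, 0, 0, 0, 0], [-48.5, 17.2, 0, 0, 0, 0, 0], [-48.5, 17.2, 0, 0, 0, 0, 0], [-48.5, 17.2, 0, 0, 0, 0, 0], [-48.5, 17.2, 0, 0, 0, 0, 0], [-48.5, 17.2, 0, 0, 0, 0, 0], [-48.5, 17.2, 0, 0, 0, 0, 0], [-48.5, 17.2, 0, 0, 0, 0, 0], [-48.5, 17.2, 0, 0, 0, 0, 0], [-48.5, 17.2, 0, 0, 0, 0, 0], [-48.5, 17.2, 0, 0, 0, 0, 0], [-48.5, 17.2, 0, 0, 0, 0, 0], [-48.5, 17.2, 0, 0, 0, 0, 0], [-48.5, 17.2, 0, 0, 0, 0, 0], [-48.5, 17.2, 0, 0, 0, 0, 0], [-48.5, 17.2, 0, 0, 0, 0, 0]]

```text
time_s: 10.3
ee_pos: [0.5525, -0.2445, 0.217]
eef_rot: [-3.141, -0.003, 1.331]
force: [0.1, -0.1, -2.1]
grip_width: 0.0214
```

Run:
```python
from h import *
delta([.553,-.2455,.16],1.331)
c=save("side","s3"); a=save("scene","a3")
o=ctrl.get_obs()["ee_pos"]
for k,cc in (("side",c),("scene",a)): print(k,np.round(proj(cc,o+[0,0,-.086]),1),np.round(proj(cc,[.553,-.246,.07]),1))
def cr(n,u): 
    i=cv2.imread(f"pics/{n}.png"); x=int(u[0])-48;y=int(u[1])-60; print(n,x,y); return cv2.resize(i[y:y+100,x:x+96],None,fx=4,fy=4,interpolation=cv2.INTER_CUBIC)
cv2.imwrite("pics/l3.png",cv2.convertScaleAbs(np.hstack([cr("s3",proj(c,[.553,-.246,.1])),cr("a3",proj(a,[.553,-.246,.1]))]),alpha=1.4))
```

```text
t 10.3 pos [ 0.5525 -0.2445  0.217 ] rpy [-3.141e+00 -3.000e-03  1.331e+00] F [ 0.1 -0.1 -2.1] w 0.0214
shift cm [-0.11  0.07  5.7 ] turn [-0.0009 -0.0031  0.0004]
side [391.7 282.6] [387.3 300.2]
scene [215.2 187. ] [218.1 207.1]
s3 341 232
a3 168 137
```

View pics/l3.png

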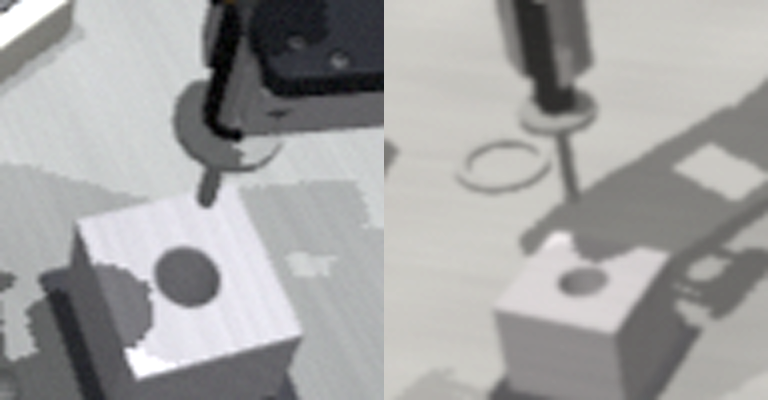

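The stylus is straight: tips in the crops at side (206,202) and scene (573,200) are within 1 px of predicted, above the hole at side (187,277) and scene (583,282). Lowering.

Request:
play_rows:
  steps:
    - [[-0.1, 0.07, 0, 0, -0.003, 0, 0], [-0.1, 0.07, 2, 0, -0.003, 0, 0], [-0.1, 0.07, 4, 0, -0.003, 0, 0], [-0.1, 0.07, 5.5, 0, -0.003, 0, 0], [-0.1, 0.07, 7, 0, -0.003, 0, 0], [-0.1, 0.07, 8.5, 0, -0.003, 0, 0], [-0.1, 0.07, 10, 0, -0.003, 0, 0], [-0.1, 0.07, 11, 0, -0.003, 0, 0], [-0.1, 0.07, 11.5, 0, -0.003, 0, 0], [-0.1, 0.07, 11.8, 0, -0.003, 0, 0], [-0.1, 0.07, 11.9, 0, -0.003, 0, 0], [-0.1, 0.07, 11.9, 0, -0.003, 0, 0], [-0.1, 0.07, 11.9, 0, -0.003, 0, 0]]

```text
time_s: 11.48
ee_pos: [0.5535, -0.2457, 0.0991]
eef_rot: [3.141, 0.0, 1.331]
force: [-0.2, -0.0, -2.1]
grip_width: 0.0214
```

Request:
play_rows:
  steps:
    - [[0, 0, 0.1, 0, 0, 0, 0], [0, 0, 0.2, 0, 0, 0, 0], [0, 0, 0.28, 0, 0, 0, 0], [0, 0, 0.28, 0, 0, 0, 0], [0, 0, 0.28, 0, 0, 0, 0]]

```text
time_s: 11.9
ee_pos: [0.5535, -0.2457, 0.0964]
eef_rot: [3.141, 0.0, 1.331]
force: [-1.3, -0.5, -1.3]
grip_width: 0.0212
```

Within about 0.5 mm of seated. Releasing by gently opening, then rising.

Request:
play_rows:
  steps:
    - [[0, 0, 0, 0, 0, 0, 0.3], [0, 0, 0, 0, 0, 0, 0.4], [0, 0, 0, 0, 0, 0, 0.6], [0, 0, 0, 0, 0, 0, 0.8], [0, 0, 0, 0, 0, 0, 1], [0, 0, 0, 0, 0, 0, 1], [0, 0, 0, 0, 0, 0, 1], [0, 0, 0, 0, 0, 0, 1], [0, 0, 0, 0, 0, 0, 1], [0, 0, 0, 0, 0, 0, 1], [0, 0, 0, 0, 0, 0, 1]]

```text
time_s: 12.82
ee_pos: [0.5535, -0.2456, 0.0963]
eef_rot: [3.141, 0.0, 1.331]
force: [0.6, -0.4, 0.3]
grip_width: 0.091
```

Request:
play_rows:
  steps:
    - [[0, 0, -2, 0, 0, 0, 1], [0, 0, -5, 0, 0, 0, 1], [0, 0, -8, 0, 0, 0, 1], [0, 0, -11, 0, 0, 0, 1], [0, 0, -14, 0, 0, 0, 1], [0, 0, -14, 0, 0, 0, 1], [0, 0, -14, 0, 0, 0, 1], [0, 0, -14, 0, 0, 0, 1]]

```text
time_s: 13.48
ee_pos: [0.5531, -0.2454, 0.2354]
eef_rot: [-3.141, 0.0, 1.331]
force: [-0.1, 0.1, -0.7]
grip_width: 0.0939
```

Run:
```python
from h import *
delta([.5535,-.2457,.236])
c=save("side","s4"); a=save("scene","a4")
for k,cc in (("side",c),("scene",a)): print(k,[np.round(proj(cc,[.5535,-.2457,z]),1).tolist() for z in(.14,.076)])
def cr(n,u): 
    i=cv2.imread(f"pics/{n}.png"); x=int(u[0])-48;y=int(u[1])-50; print(n,x,y); return cv2.resize(i[y:y+100,x:x+96],None,fx=4,fy=4,interpolation=cv2.INTER_CUBIC)
cv2.imwrite("pics/l4.png",cv2.convertScaleAbs(np.hstack([cr("s4",proj(c,[.553,-.246,.1])),cr("a4",proj(a,[.553,-.246,.1]))]),alpha=1.4))
```

```text
t 13.48 pos [ 0.5531 -0.2454  0.2354] rpy [-3.141  0.     1.331] F [-0.1  0.1 -0.7] w 0.0939
shift cm [-0.02  0.05 -0.06] turn [-0.0004  0.0001 -0.    ]
side [[393.2, 280.4], [388.0, 298.4]]
scene [[214.2, 184.2], [217.8, 205.4]]
s4 341 242
a4 168 147
```

View pics/l4.png

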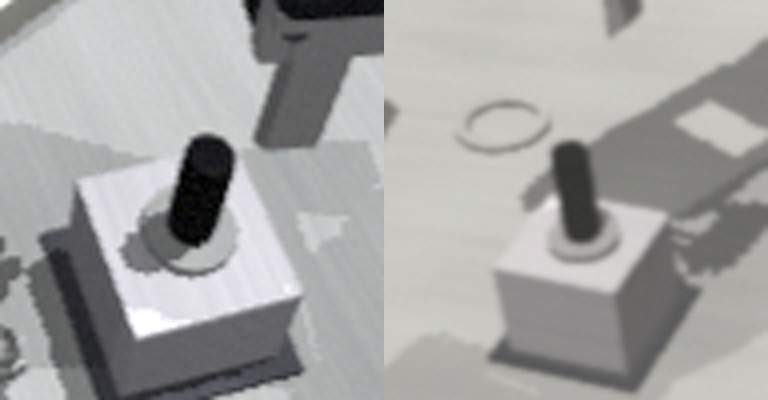

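The stylus stands upright, with its disc flat on the block. The handle end is at side (211,150) and scene (569,147), matching the projection to about 1 px, and the gripper is clear above. Handing in.

```bash
python3 -c "
from h import *
print(ctrl.hand_in())"
```

```text
the job is handed in; nothing more can be done
None
```

I took the stylus from its rest, pressed the round transmitter's button with its tip, put the stylus back, and handed the job in at about 13.6 s. No verdict is reported, so I don't know the judged result.

- **Press:** the wrist force rose to 9 N, above the 5 N needed for full travel. The tool stopped about 0.8 mm short of its target, as it would against the button's stop. It held there for roughly a quarter of a second before lifting out. The button's travel could not be read directly, and I took no picture of it after the press.
- **Return:** the last pictures (side and scene) show the stylus upright with its disc on the block. Its handle end was within about 1 px of where it should be. The gripper was open and about 14 cm above the release height, touching nothing.
- **Measurements:** the camera views agreed on the stylus and rest positions to about 2–4 mm, and on the button to about 4 mm. One stylus tip reading differed by 8 mm between views, but later readings matched to about 1 px.
- **Square transmitter:** I made no move near it.

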